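# Fetch the boxed-in jam jar from the cupboard shelf and put the rest back

### The arm

A 6-joint arm with a two-finger parallel gripper is mounted at the origin on the work surface. World frame = base frame: x ahead of the robot, y to its left, z up, the work surface at z = 0. Lengths are in mm, angles in rad, forces in N, time in s.
With the tool pointing down it reaches from about 275 to 1000 mm from the base axis. Payload 8.4 kg.
Tool frame: the origin (TCP) lies between the finger pads; the fingertips stand r.tips_ahead ahead of it and the grasp point (between the pads) lies 6 mm ahead of it (r.tips_ahead is the distance from the TCP to the fingertips, in mm); z points along the fingers, y is the line along which they close (so a half turn about z gives the same grasp; the last joint's range is limited). The gripper opens to 85 mm and grips with 20 to 120 N. Pads are 22 mm wide; open, the fingers measure 114 mm over their backs; the gripper's body (76 mm by 85 mm) begins 54 mm behind the grasp point. The pads swing forward as they close: fully open they stand 13 mm farther back than shut.
Start: joints at [1.118, 0.353, 1.633, -0, 1.155, -0.002], TCP at [272.303, 562.565, 256.281] pointing down, gripper open.
Joint ranges: [-2.63, 2.63], [-0.92, 2.1], [0.06, 2.66], [-1.3, 4.44], [0, 2.69], [-3.02, 3.02]. Speed limits (rad/s): [2.22, 2.22, 2.79, 3.14, 3.14, 3.14].

### API

Orientations are given as [roll, pitch, yaw] about the fixed x, y, z axes, in that order (R = Rz(yaw) Ry(pitch) Rx(roll)).
In Python, from rig import r gives the robot as it stands.
- The arm moves only by the tool carry_out, never from a script. Its arguments are lists of equal length, an entry for each row: "delta_pos": the shift along the tool's x, y, z in m, a list of three; "rot": the turn, a rotation vector about the tool's x, y, z in degrees, a list of three. A call has 1 to 8 rows; each row is the pose to reach, as a shift and turn from the pose commanded when the call began, along the tool's axes at that moment; what a row does not reach only later rows make up. A row lasts 1/8 s, in which the tool goes at most 62.5 mm and 10.7 degrees, less where a joint would pass 70% of its speed; a pose out of reach is approached as far as the arm can. A call with a gripper value outside its range is refused whole. "claw" is the finger opening in m, from 0 to 0.0854, set as the call begins (left out, the last holds). The fingers move at their own pace and stop on an object; "grip_force" is the grip in N (left out, the last holds). Time passes only in rows, so rows that repeat a pose let the fingers close. It gives the time, the measured TCP pose, the force, the opening and the grip force at its end, in the units of the state.
- r.sense(): the state, without advancing time (a new reading comes with each control period).
- r.grab_frame(name): name is "side" or "top"; returns the picture (384x512x3 uint8, blue, green, red); there is no depth.
- r.camera_info(name): a dict with "fx", "fy", "cx", "cy" (pixels), "distortion" ([k1, k2, p1, p2, k3] as OpenCV has them; the pictures are not rectified), "pose" (4x4, takes a point from camera to world coordinates). Camera axes: x right, y down, z forward; pixel columns grow to the right and rows downward; lengths in mm; the calibration is good to about 2 mm. A picture is of the moment at which its call begins. camera_info takes no time and is no camera call.
- r.sign_off(): hands the job in; it is judged then, once.
Trained networks look in the newest picture that a camera, given by its name, has taken for a name from the list of things; names that differ only in an ending like _2 or _b are one class to them, and where a whole thing is asked for, a point or a joint stands for the part that bears it (a point fixed in the world has none). Each returns a list of dicts, best first, with "p" (0 to 1); they miss things now and then, are a little off and sometimes report something else, mostly with a low value. They report only what shows in the picture. A call takes as long as a camera call. They do not tell look-alikes from the thing itself.
- r.recognise(thing, camera): "box" ([left, top, right, bottom] in pixels, round what is visible of it).
- r.cut_out(thing, camera): "mask" (384x512 bool, what is visible of it) and "box" ([left, top, right, bottom] in pixels, round what is visible of it).
The state is a dict: "clock": time; "qpos": joint angles; "qvel": joint speeds; "joint_efforts": joint torques, N m; "eef_pos": TCP position; "tcp_rot": TCP orientation; "contact_force": force on the tool from outside, world axes, zero at the start; "wrist_torque": the same for the moment, N m; "opening": opening from 0.0 (shut) to 1.0 (fully open); "grasp_force": force on a finger pad.
Only numpy, scipy, OpenCV 4.12 (cv2) and the standard library are available. Lean on these libraries where they do the work, as an engineer would, in place of code of your own. Each camera call takes 0.05 s, during which the arm holds its last target. There are 200 camera calls.

### The job

The empty open jam jar on the white shelf is boxed in by a capped PET bottle, a tall drinks can and a cardboard tea carton. Stand all three upright on the wooden tray, then set the jar upright in the middle of the kitchen scale's round plate, and after that stand the bottle, the can and the carton back on the shelf, each just where it stood at the start. Knock nothing over, and leave the sealed jar, the small tin and the bottle opener where they are.

Things in the scene. Friction and masses are not known exactly. Their poses are not given: they have to be found in the camera images.
- jar_mid (a point): Empty open clear glass jam jar, round, 56 mm across (51 mm at the neck, its top 11 mm), 66 mm tall, 130 g. Point: on its axis, half-way up; z up. It starts on the white shelf (upper face 35 mm above the worktop), hemmed in by bottle, can and carton, all taller, about 80 mm off: one left, one right, one on the robot's side. Behind it the shelf is free for 0.2 m, up to a cupboard 225 mm high.
- bottle_mid (a point): Clear PET bottle, round, 56 mm across, 165 mm tall, paper label, white screw cap 38 mm across and 18 mm tall at its top; under the cap a 32 mm neck, 12 mm tall, then the shoulder. About 260 g. Point: on its axis, half-way up (82.5 mm above its foot); z up. Starts upright on the shelf beside the jar, its top 99 mm above the jar's rim.
- can_mid (a point): Tall slim aluminium drinks can, round, 53 mm across, 134 mm tall (necked to 49 mm in the top 10 mm), about 270 g. Point: on its axis, half-way up (67 mm above its foot); z up. Starts upright on the shelf beside the jar; its upper 60 mm stand higher than the jar and can be gripped without reaching down beside it.
- carton_mid (a point): Cardboard tea carton, an upright box 62 mm (its x) by 52 mm (its y) by 120 mm tall, about 120 g. Point: at its centre, half-way up (60 mm above its foot); z up. Starts upright on the shelf beside the jar, its 52 mm width within 0.2 rad of the robot's y; its upper 50 mm stand higher than the jar.
- tray: Low wooden serving tray, 320 mm (its x) by 180 mm (its y) outside, 304 by 164 mm inside, fixed. Origin at the centre of its underside; the floor on which things stand is 8 mm above that, the rim 22 mm. It lies on the worktop on one side of the shelf, left or right. This is the side area.
- scale_plate (a point): Flat white kitchen scale, 200 by 150 mm, with a round steel plate 128 mm in diameter; fixed. The point is the centre of the plate's upper face, 24 mm above the worktop; the jar is to stand here. It lies on the other side of the shelf than the tray.
- full_jar_mid (a point): Sealed full jam jar, amber, with a flat steel lid, 56 mm in diameter, 72 mm tall, loose, on a corner of the white shelf: leave it alone. The point is its centre.
- tin_mid (a point): Small round steel tin, 44 mm in diameter, 54 mm tall, loose, on another corner of the white shelf: leave it alone. The point is its centre.
- opener_mid (a point): Flat blue plastic bottle opener, 110 by 36 mm, 8 mm thick, loose, lying flat near the front edge of the white shelf: leave it alone. The point is near its middle.
There are look-alikes about, which are no part of the job. What is shaped like the part that bears bottle_mid but red is not meant.

How it is judged:
By the outcome, as a careful person would: the job done as asked, in the order asked, and still so for the second after the job is handed in, with the robot touching nothing.
It also fails if it takes over 141 s, if anything falls off the work surface, if the arm or the gripper's body presses on something with over 40 N, if the wrist force passes 120 N, or if a joint passes its speed limit or range.

## Working session

There is one attempt and no reset: what is moved stays moved. The work goes in short steps, Python scripts to look and compute and a tool call to move; the robot and the scene stay as the last step left them, time stands still between calls to the robot, and variables do not carry over. Pictures are saved under pics/ and viewed, at most 14 in all, crops included, and the job is handed in when it is done.

Besides the shell and the picture viewer there is one more tool, called after "Call:" by a JSON object that holds its "op" and its "data". carry_out: Moves the arm, as the interface text tells. Its arguments: {"type":"object","properties":{"delta_pos":{"type":"array","items":{"type":"array","items":{"type":"number"}}},"rot":{"type":"array","items":{"type":"array","items":{"type":"number"}}},"claw":{"type":"number"},"grip_force":{"type":"number"}},"required":["delta_pos","rot"]}

```bash
mkdir -p pics; ls
python3 - <<'E'
from rig import r
import cv2,numpy as np
print(r.sense()); print(r.tips_ahead)
for n in("side","top"):
    cv2.imwrite(f"pics/{n}0.png",r.grab_frame(n)); print(n,r.camera_info(n))
    for t in "jar_mid bottle_mid can_mid carton_mid tray scale_plate full_jar_mid tin_mid opener_mid".split():
        print(t,[(np.round(d["box"]).tolist(),round(d["p"],2)) for d in r.recognise(t,n)][:4])
E
```

```text
pics
{'clock': 0.0, 'qpos': array([ 1.11762461e+00,  3.53670645e-01,  1.63414868e+00,  4.92460209e-06,
        1.15517914e+00, -2.42521908e-03]), 'qvel': array([ 2.29595219e-04,  1.51296209e-03,  1.53995982e-05,  1.70050571e-03,
       -2.60920445e-03,  1.23575907e-03]), 'joint_efforts': array([-1.78270202e-03, -6.05251551e+01, -3.42074847e+01, -8.98556254e-05,
        9.31883493e-03,  4.70479335e-06]), 'eef_pos': array([272.09200654, 562.17091855, 255.5413735 ]), 'tcp_rot': array([-3.14018685e+00, -7.91195526e-06,  2.69084415e+00]), 'contact_force': array([ 0.43138604,  1.03471438, -0.53279142]), 'wrist_torque': array([ 0.04290852,  0.01106467, -0.00364647]), 'grasp_force': 0.0, 'opening': 1.0011492549168892}
25.0
side {'fx': 477.486595759237, 'fy': 477.486595759237, 'cx': 257.42013254714084, 'cy': 201.55572457404566, 'distortion': array([-0.14256575,  0.        ,  0.        ,  0.        ,  0.        ]), 'pose': array([[ 7.93106237e-01, -3.91354519e-01,  4.66716335e-01,
         4.17766666e+01],
       [-6.08985781e-01, -4.95800047e-01,  6.19127316e-01,
        -6.77455025e+02],
   
[... 1187 characters left out ...]
.00000000e+00,  0.00000000e+00,  0.00000000e+00,
         1.00000000e+00]])}
jar_mid [([230.0, 149.0, 251.0, 171.0], 0.64)]
bottle_mid [([199.0, 140.0, 226.0, 173.0], 0.68), ([222.0, 262.0, 247.0, 280.0], 0.6)]
can_mid [([262.0, 144.0, 288.0, 176.0], 0.93)]
carton_mid [([230.0, 173.0, 254.0, 205.0], 0.91)]
tray [([94.0, 158.0, 169.0, 284.0], 0.69), ([267.0, 204.0, 284.0, 223.0], 0.64)]
scale_plate [([339.0, 199.0, 403.0, 283.0], 0.86), ([94.0, 157.0, 172.0, 283.0], 0.36), ([258.0, 145.0, 287.0, 175.0], 0.35)]
full_jar_mid [([200.0, 118.0, 219.0, 140.0], 0.64)]
tin_mid [([90.0, 157.0, 169.0, 284.0], 0.55)]
opener_mid [([199.0, 215.0, 238.0, 224.0], 0.53), ([232.0, 150.0, 253.0, 174.0], 0.32)]
```

Run:
```python
import cv2
for n,(x,y,w,h) in {"side":(80,100,400,284),"top":(80,90,340,220)}.items():
    i=cv2.imread(f"pics/{n}0.png")[y:y+h,x:x+w]; cv2.imwrite(f"pics/{n}0c.png",cv2.resize(i,None,fx=2,fy=2,interpolation=cv2.INTER_CUBIC))
```

```text
(no output)
```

View pics/side0c.png

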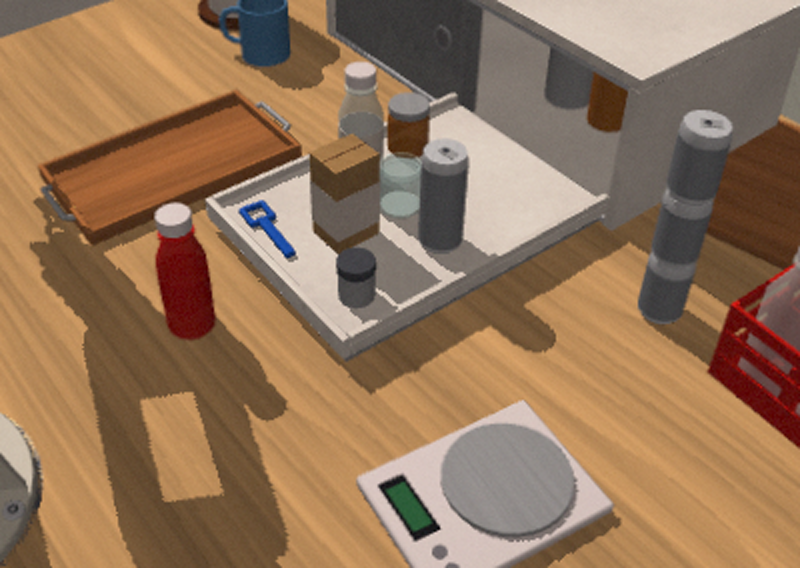

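View pics/top0c.png

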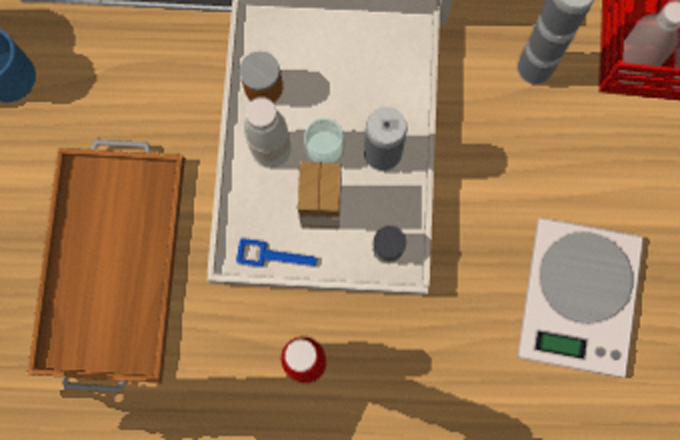

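The top view shows the bottle left of the jar, the can right of it and the carton in front. The tray is on the left, the scale on the right, and the red look-alike bottle in front of the shelf. Next I fit positions from silhouettes in both views.

```bash
cat > h.py <<'E'
import numpy as np, cv2
from scipy.optimize import least_squares
from rig import r
S={'jar_mid':[(28,0),(28,53),(25.5,56),(25.5,66)],'bottle_mid':[(28,0),(28,100),(16,135),(19,147),(19,165)],
'can_mid':[(26.5,0),(26.5,124),(24.5,134)],'full_jar_mid':[(28,0),(28,72)],'tin_mid':[(22,0),(22,54)]}
def cloud(n,p,z):
    if n=='carton_mid':
        c,s=np.cos(p[2]),np.sin(p[2])
        return np.array([[p[0]+c*a-s*b,p[1]+s*a+c*b,z+h] for a in(-31,31) for b in(-26,26) for h in(0,120)])
    t=np.linspace(0,2*np.pi,40)
    return np.vstack([np.c_[p[0]+R*np.cos(t),p[1]+R*np.sin(t),0*t+z+h] for R,h in S[n]])
def proj(P,cam):
    c=r.camera_info(cam);T=np.linalg.inv(c['pose'])
    K=np.array([[c['fx'],0,c['cx']],[0,c['fy'],c['cy']],[0,0,1]])
    return cv2.projectPoints(np.float64(P),cv2.Rodrigues(T[:3,:3])[0],T[:3,3],K,c['distortion'])[0][:,0]
def ray(uv,cam,z):
    c=r.camera_info(cam);K=np.array([[c['fx'],0,c['cx']],[0,c['fy'],c['cy']],[0,0,1]])
    u=cv2.undistortPoints(np.float64([[uv]]),K,c['distortion'])[0,0]
    d=c['pose'][:3,:3]@[u[0],u[1],1];o=c['pose'][:3,3]
    return (o+d*(z-o[2])/d[2])[:2]
def ext(P): # extents along 4 directions
    D=np.array([[1,0],[0,1],[.7,.7],[.7,-.7]]);q=P@D.T
    return np.r_[q.min(0),q.max(0)]
def find(n,z,cams=('top','side'),x0=None,pick=0,frames=True):
    M={}
    for c in cams:
        if frames: r.grab_frame(c)
        L=r.cut_out(n,c)
        if not L: continue
        L=sorted(L,key=lambda d:-d['p'])
        if x0 is not None: # nearest to expectation
            e=proj(cloud(n,x0,z),c).mean(0); L=sorted(L,key=lambda d:np.hypot(*(np.argwhere(d['mask']).mean(0)[::-1]-e)))
        m=np.argwhere(L[pick if x0 is None else 0]['mask'])[:,::-1].astype(float)
        M[c]=ext(np.vstack([m-.5,m+.5]) if 0 else m)
    p0=np.array(x0 if x0 is not None else [600,0,0],float)
    if n!='carton_mid': p0=p0[:2]
    f=lambda p:np.concatenate([ext(proj(cloud(n,p,z),c))-M[c] for c in M])
    s=least_squares(f,p0,loss='soft_l1',x_scale=[50,50,.1][:len(p0)])
    return s.x,f(s.x).round(1)
E
python3 - <<'E'
from h import *
for n in ['jar_mid','bottle_mid','can_mid','carton_mid','full_jar_mid','tin_mid']:
    for cams in (('top',),('side',),('top','side')):
        try:
            p,e=find(n,35,cams,frames=(n=='jar_mid')); print(n,cams,p.round(2),e)
        except Exception as x: print(n,cams,x)
for n,z,k in (('tray',15,0),('scale_plate',24,0)):
    d=r.cut_out(n,'top')[k]; m=d['mask'].astype(np.uint8)
    c,wh,a=cv2.minAreaRect(np.argwhere(m)[:,::-1].astype(np.float32)); print(n,d['p'],c,wh,a,ray(c,'top',z))
    print([ray(q,'top',z).round() for q in cv2.boxPoints((c,wh,a))])
g=cv2.imread('pics/top0.png')[190:260,330:410]
# scale plate ellipse from crop coords /2+offset; red bottle
for nm,uv,z in(('plate',(80+586/2,90+277/2),24),('red base',(80+304/2,90+362/2),160),('cupL',(80+235/2,90),225)): print(nm,ray(uv,'top',z))
print('plate side',ray((80+508/2,100+479/2),'side',24))
E
```

```text
jar_mid ('top',) [643.37  28.31] [-0.7 -1.1 -1.1 -0.5  1.   2.6  0.6  0.6]
jar_mid ('side',) [646.25  31.02] [-1.3 -1.6 -1.7 -1.4  1.6  0.8  1.3  1.2]
jar_mid ('top', 'side') [644.67  29.82] [-1.5 -1.1 -1.5 -0.5  1.5  1.3  0.8  0.8]
bottle_mid ('top',) [638.61 103.61] [-0.5 -0.3 -0.3 -0.4  0.2  0.4  0.5  0.6]
bottle_mid ('side',) [333.59  11.37] [-1.2 -3.2 -4.4 -1.5  1.3  1.2  2.3  2.6]
bottle_mid ('top', 'side') [561.65 102.96] [ -1.9  29.6  19.7 -20.   -0.8  27.4  18.6 -21.3  65.4 -60.2   2.9  85.8
  59.8 -62.3   0.2  89.1]
can_mid ('top',) [637.17 -53.1 ] [-0.4 -0.9 -0.7 -0.7  0.3  1.1  0.8  0.7]
can_mid ('side',) [641.47 -50.24] [-0.2 -1.4 -1.1 -1.7  0.1  0.6  1.8  2. ]
can_mid ('top', 'side') [638.54 -52.73] [-0.5 -1.4 -1.2 -0.5  0.2  0.6  0.4  1.  -0.5 -0.4 -0.6 -2.6 -0.1  1.6
  2.4  1.1]
carton_mid ('top',) [ 5.6027e+02  2.9620e+01 -4.0000e-02] [ 0.  -0.4 -0.9 -1.3 -0.3  0.4  1.7  1.8]
carton_mid ('side',) [5.6012e+02 2.9580e+01 2.0000e-02] [ 0.1 -1.2 -0.8 -0.4 -0.3  0.8  1.   0.6]
carton_mid ('top', 'side') [ 5.6013e+02  2.9640e+01 -2.0000e-02] [ 0.2 -0.2 -0.9 -1.3 -0.5  0.3 
[... 516 characters left out ...]
503.96 -62.59] [-2.6 -2.  -1.6 -1.2  1.6  0.7  1.1  1.2 -0.7 -0.4 -1.  -1.7  0.4  0.9
  1.   1.5]
tray 0.96 (132.90635681152344, 222.60540771484375) (67.22149658203125, 126.10382843017578) 6.632514476776123 [470.3316657 326.3335053]
[array([306., 424.]), array([661., 419.]), array([643., 225.]), array([292., 240.])]
scale_plate 0.81 (370.6502685546875, 238.5231170654297) (54.96867370605469, 72.45525360107422) 8.746162414550781 [ 445.28335048 -331.72497231]
[array([ 357., -241.]), array([ 556., -274.]), array([ 537., -426.]), array([ 338., -388.])]
plate [ 473.26611698 -338.9037222 ]
red base [338.45707877  38.89681973]
cupL [775.32057364 140.02287746]
plate side [ 471.75259902 -342.932783  ]
```

Run:
```python
from h import *
q=[ray((80+a/2,90+b/2),'top',22) for a,b in((60,150),(185,155),(160,381),(30,373))]
print(np.round(q),np.mean(q,0)); p,e=find('bottle_mid',35,('side',),x0=[640,104]); print(p,e)
s=r.sense();print(s['eef_pos'],s['tcp_rot'])
```

```text
[[633. 405.]
 [631. 226.]
 [314. 238.]
 [319. 415.]] [474.0769176  320.85116257]
[679.15755922 152.94230926] [  0.3 -13.7  -9.4  -5.1  -0.    4.7   0.7  10.1]
[272.29013799 562.57136023 256.28273004] [-3.14158314e+00 -1.26324164e-05  2.69078622e+00]
```

Call:
{"op": "carry_out", "data": {"delta_pos": [[0,0,-0.04],[0,0,-0.08],[0,0,-0.104],[0,0,-0.104]], "rot": [[0,0,-10],[0,0,-20],[0,0,-25.8],[0,0,-25.8]], "claw": 0.085, "grip_force": 50}}

```text
clock: 3.1
eef_pos: [272.7, 563.4, 362.4]
tcp_rot: [3.138, 0.002, 3.141]
contact_force: [-0.3, 0.4, -1.0]
opening: 0.997
grasp_force: 0.0
```

Call:
{"op": "carry_out", "data": {"delta_pos": [[-0.042,-0.052,0],[-0.084,-0.105,0],[-0.126,-0.157,0],[-0.168,-0.21,0],[-0.21,-0.262,0],[-0.252,-0.315,0],[-0.294,-0.367,0.02],[-0.336,-0.42,0.05]], "rot": [[0,0,0],[0,0,0],[0,0,0],[0,0,0],[0,0,0],[0,0,0],[0,0,0],[0,0,0]]}}

```text
clock: 4.1
eef_pos: [582.3, 174.2, 324.8]
tcp_rot: [3.141, 0.0, 3.138]
contact_force: [1.0, 1.3, -0.8]
opening: 0.997
grasp_force: 0.0
```

Call:
{"op": "carry_out", "data": {"delta_pos": [[-0.031,-0.0385,0.03],[-0.031,-0.0385,0.05],[-0.031,-0.0385,0.05],[-0.031,-0.0385,0.05]], "rot": [[0,0,0],[0,0,0],[0,0,0],[0,0,0]]}}

```text
clock: 4.6
eef_pos: [612.1, 138.0, 276.1]
tcp_rot: [3.142, -0.0, 3.141]
contact_force: [0.1, -0.2, 0.1]
opening: 0.995
grasp_force: 0.0
```

Run:
```python
from h import *
import cv2
i=r.grab_frame('side');cv2.imwrite('pics/s1.png',cv2.resize(i[60:310,120:400],None,fx=2,fy=2))
print(r.sense()['eef_pos'],r.sense()['tcp_rot'],r.sense()['qpos'])
```

```text
[612.35636033 138.18920274 276.7079275 ] [3.14132749e+00 9.31381466e-04 3.14125734e+00] [ 2.19532481e-01  3.38904133e-01  1.60665330e+00  5.98210799e-05
  1.19506842e+00 -1.35095058e+00]
```

View pics/s1.png

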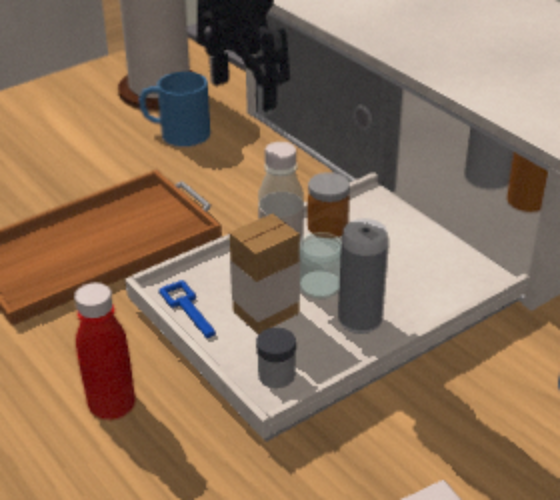

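Run:
```python
from h import *
print(ray((260.5,137.5),'side',191), proj([[639.5,104,200],[639.5,104,182]],'side'))
```

```text
[640.99087099 101.57715229] [[259.35887951 134.06468313]
 [259.422048   140.48311231]]
```

Call:
{"op": "carry_out", "data": {"delta_pos": [[-0.014,-0.017,0],[-0.027,-0.034,0],[-0.027,-0.034,0],[-0.027,-0.034,0]], "rot": [[0,0,0],[0,0,0],[0,0,0],[0,0,0]]}}

```text
clock: 5.15
eef_pos: [639.4, 103.1, 275.9]
tcp_rot: [3.141, -0.0, 3.14]
contact_force: [0.6, -0.3, -0.2]
opening: 0.998
grasp_force: 0.0
```

Call:
{"op": "carry_out", "data": {"delta_pos": [[0,0,0.026],[0,0,0.052],[0,0,0.07],[0,0,0.078],[0,0,0.078]], "rot": [[0,0,0],[0,0,0],[0,0,0],[0,0,0],[0,0,0]]}}

```text
clock: 5.78
eef_pos: [639.2, 103.6, 197.8]
tcp_rot: [-3.142, -0.0, 3.141]
contact_force: [0.0, -0.0, 0.1]
opening: 0.996
grasp_force: 0.0
```

Call:
{"op": "carry_out", "data": {"delta_pos": [[0,0,0],[0,0,0],[0,0,0],[0,0,0],[0,0,0],[0,0,0]], "rot": [[0,0,0],[0,0,0],[0,0,0],[0,0,0],[0,0,0],[0,0,0]], "claw": 0.025, "grip_force": 50}}

```text
clock: 6.52
eef_pos: [639.8, 103.5, 198.9]
tcp_rot: [3.141, 0.001, 3.141]
contact_force: [-0.7, -1.2, 5.2]
opening: 0.426
grasp_force: 49.9
```

Call:
{"op": "carry_out", "data": {"delta_pos": [[0,0,-0.02],[0,0,-0.045],[0,0,-0.07],[0.01,0.04,-0.07],[0.022,0.076,-0.07],[0.034,0.112,-0.07],[0.046,0.148,-0.07],[0.056,0.182,-0.07]], "rot": [[0,0,0],[0,0,0],[0,0,0],[0,0,0],[0,0,0],[0,0,0],[0,0,0],[0,0,0]]}}

```text
clock: 7.52
eef_pos: [582.7, 286.7, 268.8]
tcp_rot: [3.142, -0.0, 3.141]
contact_force: [0.4, 0.3, -3.2]
opening: 0.43
grasp_force: 50.8
```

Call:
{"op": "carry_out", "data": {"delta_pos": [[0.005,0.016,0.01],[0.009,0.032,0.03],[0.009,0.032,0.05],[0.009,0.032,0.07],[0.009,0.032,0.08],[0.009,0.032,0.088],[0.009,0.032,0.092],[0.009,0.032,0.092]], "rot": [[0,0,0],[0,0,0],[0,0,0],[0,0,0],[0,0,0],[0,0,0],[0,0,0],[0,0,0]]}}

```text
clock: 8.52
eef_pos: [574.6, 317.5, 176.1]
tcp_rot: [3.141, 0.0, 3.141]
contact_force: [0.6, 0.2, -3.4]
opening: 0.427
grasp_force: 50.9
```

Call:
{"op": "carry_out", "data": {"delta_pos": [[0,0,0.002],[0,0,0.0045],[0,0,0.0045]], "rot": [[0,0,0],[0,0,0],[0,0,0]]}}

```text
clock: 8.9
eef_pos: [574.7, 317.7, 171.9]
tcp_rot: [3.141, 0.001, 3.141]
contact_force: [-0.2, -0.1, 0.1]
opening: 0.425
grasp_force: 51.1
```

Call:
{"op": "carry_out", "data": {"delta_pos": [[0,0,0],[0,0,0],[0,0,0],[0,0,-0.02],[0,0,-0.06],[0,0,-0.1]], "rot": [[0,0,0],[0,0,0],[0,0,0],[0,0,0],[0,0,0],[0,0,0]], "claw": 0.085}}

```text
clock: 9.65
eef_pos: [574.5, 317.6, 274.0]
tcp_rot: [3.141, 0.001, 3.141]
contact_force: [-0.6, 0.5, -0.3]
opening: 0.992
grasp_force: 0.0
```

Call:
{"op": "carry_out", "data": {"delta_pos": [[0.002,-0.04,0],[0.004,-0.09,0],[0.006,-0.14,0],[0.008,-0.19,0],[0.011,-0.24,0],[0.014,-0.288,0],[0.014,-0.288,0.03],[0.014,-0.288,0.06]], "rot": [[0,0,0],[0,0,0],[0,0,0],[0,0,0],[0,0,0],[0,0,0],[0,0,0],[0,0,0]]}}

```text
clock: 10.65
eef_pos: [561.0, 28.7, 212.8]
tcp_rot: [3.141, 0.003, 3.14]
contact_force: [0.0, -0.1, -0.8]
opening: 0.994
grasp_force: 0.0
```

Run:
```python
from h import *
import cv2
i=r.grab_frame('side');cv2.imwrite('pics/s2.png',cv2.resize(i[60:310,90:400],None,fx=2,fy=2))
print(r.sense()['eef_pos'])
print(find('bottle_mid',8,x0=[574,318]))
```

```text
[558.75960563  28.94711136 208.65044166]
(array([570.32946955, 317.09308233]), array([ -0.2,   0.7,   0.8,  -1.3,   1.7,   2.9,   2.5,  -0.3,  23.5,
       -85.7, -44.2,  79.4,  18.9, -93.6, -51.4,  76.4]))
```

View pics/s2.png

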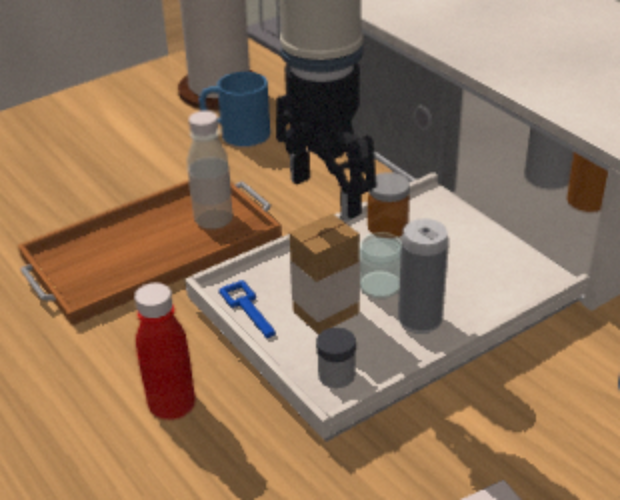

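Call:
{"op": "carry_out", "data": {"delta_pos": [[0,0,0.026],[0,0,0.052],[0,0,0.07],[0,0,0.08],[0,0,0.08]], "rot": [[0,0,0],[0,0,0],[0,0,0],[0,0,0],[0,0,0]]}}

```text
clock: 11.52
eef_pos: [560.3, 29.6, 131.5]
tcp_rot: [-3.142, -0.0, 3.141]
contact_force: [-0.0, -0.8, 0.1]
opening: 0.994
grasp_force: 0.0
```

Call:
{"op": "carry_out", "data": {"delta_pos": [[0,0,0],[0,0,0],[0,0,0],[0,0,0],[0,0,0]], "rot": [[0,0,0],[0,0,0],[0,0,0],[0,0,0],[0,0,0]], "claw": 0.04, "grip_force": 30}}

```text
clock: 12.15
eef_pos: [560.9, 29.5, 132.3]
tcp_rot: [3.142, 0.002, 3.141]
contact_force: [-0.3, -0.5, 7.1]
opening: 0.607
grasp_force: 32.2
```

Call:
{"op": "carry_out", "data": {"delta_pos": [[0,0,-0.02],[0,0,-0.045],[0.01,0.02,-0.07],[0.03,0.06,-0.07],[0.05,0.105,-0.07],[0.065,0.15,-0.07],[0.08,0.195,-0.07],[0.086,0.24,-0.07]], "rot": [[0,0,0],[0,0,0],[0,0,0],[0,0,0],[0,0,0],[0,0,0],[0,0,0],[0,0,0]]}}

```text
clock: 13.15
eef_pos: [473.2, 270.8, 201.4]
tcp_rot: [-3.141, -0.001, 3.141]
contact_force: [1.0, -0.1, -1.3]
opening: 0.605
grasp_force: 31.9
```

Call:
{"op": "carry_out", "data": {"delta_pos": [[0,0.03,0],[0,0.051,0.01],[0,0.051,0.03],[0,0.051,0.055],[0,0.051,0.075],[0,0.051,0.088],[0,0.051,0.093],[0,0.051,0.093]], "rot": [[0,0,0],[0,0,0],[0,0,0],[0,0,0],[0,0,0],[0,0,0],[0,0,0],[0,0,0]]}}

```text
clock: 14.15
eef_pos: [474.5, 320.5, 108.5]
tcp_rot: [-3.142, -0.0, 3.141]
contact_force: [0.7, -0.7, -0.3]
opening: 0.609
grasp_force: 31.9
```

Call:
{"op": "carry_out", "data": {"delta_pos": [[0,0,0.002],[0,0,0.004],[0,0,0.004]], "rot": [[0,0,0],[0,0,0],[0,0,0]]}}

```text
clock: 14.52
eef_pos: [474.8, 320.8, 105.3]
tcp_rot: [3.141, 0.001, 3.141]
contact_force: [-0.3, 0.3, 4.9]
opening: 0.603
grasp_force: 32.5
```

Call:
{"op": "carry_out", "data": {"delta_pos": [[0,0,0],[0,0,0],[0,0,0],[0,0,-0.02],[0,0,-0.06],[0,0,-0.1],[0,0,-0.13],[0,0,-0.13]], "rot": [[0,0,0],[0,0,0],[0,0,0],[0,0,0],[0,0,0],[0,0,0],[0,0,0],[0,0,0]], "claw": 0.085}}

```text
clock: 15.52
eef_pos: [475.6, 321.4, 236.9]
tcp_rot: [3.139, 0.004, 3.141]
contact_force: [0.2, 0.2, -0.1]
opening: 0.997
grasp_force: 0.0
```

Call:
{"op": "carry_out", "data": {"delta_pos": [[-0.01,-0.04,0],[-0.03,-0.09,0],[-0.05,-0.14,0],[-0.075,-0.19,0],[-0.1,-0.235,0],[-0.12,-0.28,0],[-0.14,-0.325,0],[-0.164,-0.373,0]], "rot": [[0,0,0],[0,0,0],[0,0,0],[0,0,0],[0,0,0],[0,0,0],[0,0,0],[0,0,0]]}}

```text
clock: 16.52
eef_pos: [638.0, -53.9, 232.9]
tcp_rot: [3.141, -0.002, 3.141]
contact_force: [0.5, 0.3, 0.5]
opening: 0.995
grasp_force: 0.0
```

Run:
```python
from h import *
import cv2
i=r.grab_frame('side');cv2.imwrite('pics/s3.png',cv2.resize(i[60:310,90:400],None,fx=2,fy=2))
print(r.sense()['eef_pos'])
print(find('carton_mid',8,x0=[474,321,0]),find('can_mid',35,x0=[639,-52]))
```

```text
[640.71031018 -59.37351658 233.05665806]
(array([4.73056767e+02, 3.20227951e+02, 3.21767288e-02]), array([-0.6, -0.4, -1.7, -0.8,  0.6,  0.1,  1.8,  0.3, -0.4, -1.8, -0.8,
       -1.2,  1.1,  1.7,  1.3,  0.7])) (array([641.35109833, -50.32255279]), array([-0.2, -1.3, -1. , -1. ,  0.1,  0.6,  1.8,  1.2]))
```

View pics/s3.png

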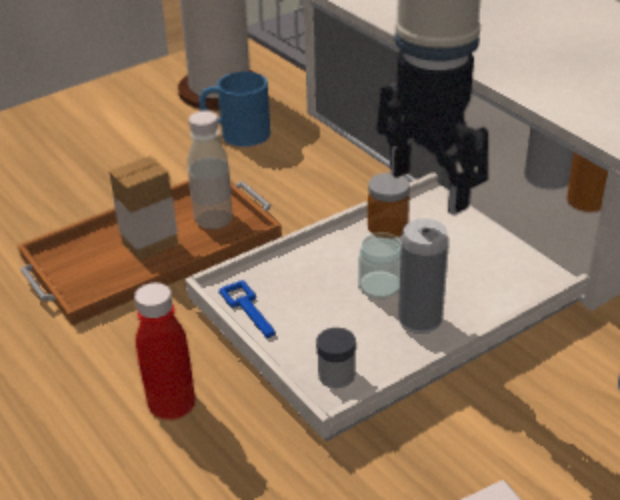

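Call:
{"op": "carry_out", "data": {"delta_pos": [[0,0,0.025],[0,0,0.05],[0,0,0.075],[0,0,0.09],[0,0,0.095],[0,0,0.095]], "rot": [[0,0,0],[0,0,0],[0,0,0],[0,0,0],[0,0,0],[0,0,0]]}}

```text
clock: 17.73
eef_pos: [638.4, -52.3, 139.8]
tcp_rot: [-3.142, 0.0, 3.141]
contact_force: [0.8, -0.2, 0.1]
opening: 0.998
grasp_force: 0.0
```

Call:
{"op": "carry_out", "data": {"delta_pos": [[0,0,0],[0,0,0],[0,0,0],[0,0,0],[0,0,0]], "rot": [[0,0,0],[0,0,0],[0,0,0],[0,0,0],[0,0,0]], "claw": 0.042, "grip_force": 40}}

```text
clock: 18.35
eef_pos: [638.8, -52.6, 140.5]
tcp_rot: [-3.141, 0.002, 3.141]
contact_force: [-1.0, -0.2, 5.9]
opening: 0.614
grasp_force: 41.8
```

Call:
{"op": "carry_out", "data": {"delta_pos": [[0,0,-0.02],[0,0,-0.05],[0,0,-0.08],[0,0,-0.11],[0.02,0.03,-0.12],[0.045,0.065,-0.12],[0.07,0.105,-0.12],[0.095,0.145,-0.12]], "rot": [[0,0,0],[0,0,0],[0,0,0],[0,0,0],[0,0,0],[0,0,0],[0,0,0],[0,0,0]]}}

```text
clock: 19.35
eef_pos: [542.2, 93.6, 260.4]
tcp_rot: [3.141, 0.0, 3.141]
contact_force: [0.4, 0.5, -2.6]
opening: 0.612
grasp_force: 43.0
```

Call:
{"op": "carry_out", "data": {"delta_pos": [[0.025,0.035,0],[0.05,0.07,0],[0.08,0.105,0],[0.11,0.14,0],[0.135,0.175,0],[0.155,0.21,0],[0.159,0.231,0],[0.159,0.231,0.01]], "rot": [[0,0,0],[0,0,0],[0,0,0],[0,0,0],[0,0,0],[0,0,0],[0,0,0],[0,0,0]]}}

```text
clock: 20.35
eef_pos: [384.4, 325.1, 250.6]
tcp_rot: [3.14, 0.002, -3.14]
contact_force: [0.8, -0.5, -3.1]
opening: 0.612
grasp_force: 43.2
```

Call:
{"op": "carry_out", "data": {"delta_pos": [[0,0,0.03],[0,0,0.06],[0,0,0.09],[0,0,0.115],[0,0,0.128],[0,0,0.133],[0,0,0.133]], "rot": [[0,0,0],[0,0,0],[0,0,0],[0,0,0],[0,0,0],[0,0,0],[0,0,0]]}}

```text
clock: 21.22
eef_pos: [384.7, 323.6, 116.8]
tcp_rot: [3.141, 0.0, 3.141]
contact_force: [0.3, -0.3, -2.9]
opening: 0.607
grasp_force: 43.2
```

Call:
{"op": "carry_out", "data": {"delta_pos": [[0,0,0.002],[0,0,0.004],[0,0,0.004]], "rot": [[0,0,0],[0,0,0],[0,0,0]]}}

```text
clock: 21.6
eef_pos: [384.9, 324.0, 113.5]
tcp_rot: [3.141, 0.001, 3.141]
contact_force: [-0.8, -1.8, 6.6]
opening: 0.61
grasp_force: 43.9
```

Call:
{"op": "carry_out", "data": {"delta_pos": [[0,0,0],[0,0,0],[0,0,0],[0,0,-0.02],[0,0,-0.06],[0,0,-0.1],[0,0,-0.13],[0,0,-0.13]], "rot": [[0,0,0],[0,0,0],[0,0,0],[0,0,0],[0,0,0],[0,0,0],[0,0,0],[0,0,0]], "claw": 0.085}}

```text
clock: 22.6
eef_pos: [385.4, 324.5, 244.7]
tcp_rot: [3.139, 0.003, 3.141]
contact_force: [-0.3, -0.5, 0.0]
opening: 0.994
grasp_force: 0.0
```

Call:
{"op": "carry_out", "data": {"delta_pos": [[-0.02,-0.04,0],[-0.055,-0.08,0],[-0.09,-0.12,0],[-0.125,-0.16,0],[-0.16,-0.2,0],[-0.195,-0.24,0],[-0.23,-0.28,0],[-0.245,-0.294,0]], "rot": [[0,0,0],[0,0,0],[0,0,0],[0,0,0],[0,0,0],[0,0,0],[0,0,0],[0,0,0]]}}

```text
clock: 23.6
eef_pos: [630.1, 27.2, 240.7]
tcp_rot: [-3.141, -0.002, 3.139]
contact_force: [-0.0, 0.8, 0.7]
opening: 0.994
grasp_force: 0.0
```

Run:
```python
from h import *
import cv2
i=r.grab_frame('side');cv2.imwrite('pics/s4.png',cv2.resize(i[60:310,90:400],None,fx=2,fy=2))
print(r.sense()['eef_pos'])
print(find('jar_mid',35,x0=[645,30]),find('jar_mid',35,('side',),x0=[645,30]),find('can_mid',8,x0=[384,324]))
```

```text
[631.11524698  26.72513647 240.91106035]
(array([642.36008465,  29.1292248 ]), array([-0.1, -0.7, -0.9,  0.2, -0.1,  0.8,  0.8,  0.1])) (array([646.63010293,  29.99187523]), array([-1. , -1.5, -1.3, -1.2,  1. ,  1. ,  1. ,  1.4])) (array([385.79446545, 325.21791246]), array([-1.2, -1. , -1.2, -0.2,  0.9,  1. ,  2. ,  0.6, -1. , -1.7, -1.1,
       -0.9,  0.3,  1.3,  1.5,  2.3]))
```

View pics/s4.png

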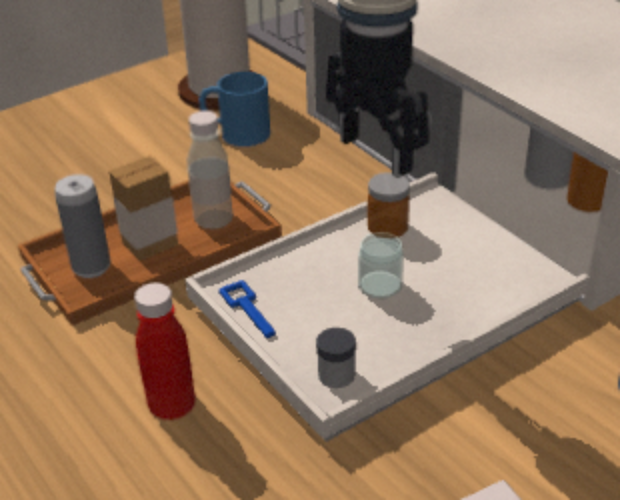

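Call:
{"op": "carry_out", "data": {"delta_pos": [[-0.015,0,0.02],[-0.015,0,0.05],[-0.015,0,0.08],[-0.015,0,0.11],[-0.015,0,0.14],[-0.015,0,0.16],[-0.015,0,0.171],[-0.015,0,0.171]], "rot": [[0,0,0],[0,0,0],[0,0,0],[0,0,0],[0,0,0],[0,0,0],[0,0,0],[0,0,0]]}}

```text
clock: 25.15
eef_pos: [644.1, 29.6, 71.2]
tcp_rot: [-3.142, -0.001, 3.141]
contact_force: [-0.4, -0.4, 0.2]
opening: 0.995
grasp_force: 0.0
```

Call:
{"op": "carry_out", "data": {"delta_pos": [[0,0,0],[0,0,0],[0,0,0],[0,0,0],[0,0,0]], "rot": [[0,0,0],[0,0,0],[0,0,0],[0,0,0],[0,0,0]], "claw": 0.045, "grip_force": 30}}

```text
clock: 25.78
eef_pos: [645.1, 29.5, 72.9]
tcp_rot: [3.142, 0.002, 3.141]
contact_force: [-1.1, -0.7, 6.2]
opening: 0.658
grasp_force: 31.9
```

Call:
{"op": "carry_out", "data": {"delta_pos": [[0,0,-0.02],[0,0,-0.05],[0,0,-0.08],[0.015,-0.03,-0.1],[0.035,-0.075,-0.1],[0.055,-0.12,-0.1],[0.075,-0.165,-0.1],[0.095,-0.21,-0.1]], "rot": [[0,0,0],[0,0,0],[0,0,0],[0,0,0],[0,0,0],[0,0,0],[0,0,0],[0,0,0]]}}

```text
clock: 26.78
eef_pos: [548.6, -181.8, 173.0]
tcp_rot: [-3.141, 0.001, 3.141]
contact_force: [-0.1, 0.6, -1.2]
opening: 0.653
grasp_force: 32.5
```

Call:
{"op": "carry_out", "data": {"delta_pos": [[0.02,-0.045,0],[0.04,-0.085,0],[0.06,-0.125,0],[0.077,-0.155,0.01],[0.077,-0.161,0.035],[0.077,-0.161,0.06],[0.077,-0.161,0.08],[0.077,-0.161,0.08]], "rot": [[0,0,0],[0,0,0],[0,0,0],[0,0,0],[0,0,0],[0,0,0],[0,0,0],[0,0,0]]}}

```text
clock: 27.78
eef_pos: [471.4, -341.0, 91.2]
tcp_rot: [3.14, -0.002, 3.141]
contact_force: [0.2, -0.6, -1.3]
opening: 0.66
grasp_force: 32.5
```

Run:
```python
from h import *
import cv2
i=r.grab_frame('side');cv2.imwrite('pics/s5.png',cv2.resize(i[180:384,200:470],None,fx=2,fy=2))
s=r.sense();print(s['eef_pos'],s['qpos'])
```

```text
[ 472.08929382 -341.42227644   92.1703442 ] [-6.28709345e-01  4.90348145e-01  1.84788147e+00 -7.02506957e-06
  8.03538232e-01 -2.19899373e+00]
```

View pics/s5.png

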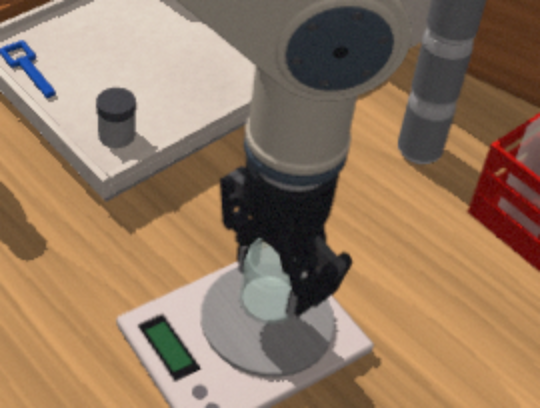

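The view shows the jar held upright above the plate, whose centre is near (268,320) in the crop. I'll lower it.

Call:
{"op": "carry_out", "data": {"delta_pos": [[0,0,0.012],[0,0,0.022],[0,0,0.028],[0,0,0.03],[0,0,0.031],[0,0,0.031]], "rot": [[0,0,0],[0,0,0],[0,0,0],[0,0,0],[0,0,0],[0,0,0]]}}

```text
clock: 28.58
eef_pos: [471.7, -341.2, 61.8]
tcp_rot: [3.141, -0.001, 3.141]
contact_force: [-5.3, 5.0, 16.6]
opening: 0.657
grasp_force: 33.9
```

Call:
{"op": "carry_out", "data": {"delta_pos": [[0,0,-0.001],[0,0,-0.001],[0,0,-0.001],[0,0,-0.02],[0,0,-0.05],[0,0,-0.1],[0,0,-0.15],[0,0,-0.2]], "rot": [[0,0,0],[0,0,0],[0,0,0],[0,0,0],[0,0,0],[0,0,0],[0,0,0],[0,0,0]], "claw": 0.085}}

```text
clock: 29.58
eef_pos: [471.9, -341.3, 263.5]
tcp_rot: [-3.141, 0.001, 3.141]
contact_force: [0.9, -0.9, -1.2]
opening: 0.992
grasp_force: 0.0
```

Call:
{"op": "carry_out", "data": {"delta_pos": [[-0.015,0.04,0],[-0.03,0.09,0],[-0.045,0.14,0],[-0.06,0.19,0],[-0.07,0.24,0],[-0.08,0.29,0],[-0.08,0.34,0],[-0.06,0.39,0]], "rot": [[0,0,0],[0,0,0],[0,0,0],[0,0,0],[0,0,0],[0,0,0],[0,0,0],[0,0,0]]}}

```text
clock: 30.58
eef_pos: [532.8, 50.3, 261.8]
tcp_rot: [3.141, 0.002, 3.141]
contact_force: [-0.5, -0.3, -0.5]
opening: 0.997
grasp_force: 0.0
```

Run:
```python
from h import *
import cv2
i=r.grab_frame('side');cv2.imwrite('pics/s6.png',cv2.resize(i[180:384,200:470],None,fx=2,fy=2))
s=r.sense();print(s['eef_pos'])
for c in(('top',),('side',)): print(find('jar_mid',24,c,x0=[472,-341]))
```

```text
[529.58265894  54.75919156 261.43278326]
(array([ 469.43081461, -340.41536305]), array([-1.5, -0.4, -0.8, -0.1,  0.6,  1. ,  0.7,  0.7]))
(array([ 470.70068109, -339.85511772]), array([-1.2, -2.5, -1.4, -1.9,  1.6,  1.3,  1. ,  1.6]))
```

View pics/s6.png

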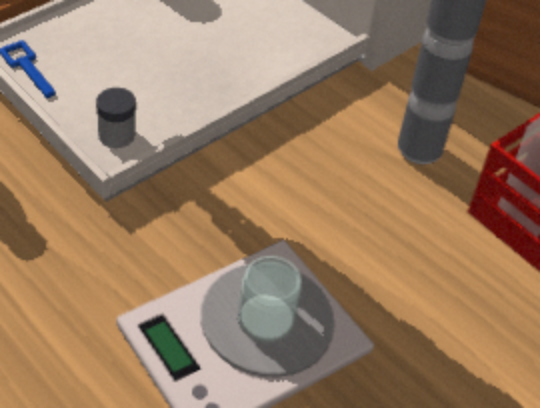

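The jar stands centred on the plate, with its foot at about (267,318) in the crop. Next come the returns, starting with the can.

Call:
{"op": "carry_out", "data": {"delta_pos": [[0.02,0.04,0],[0.045,0.08,0],[0.07,0.12,0],[0.095,0.165,0],[0.12,0.21,0],[0.14,0.25,0],[0.146,0.274,0],[0.146,0.274,0]], "rot": [[0,0,0],[0,0,0],[0,0,0],[0,0,0],[0,0,0],[0,0,0],[0,0,0],[0,0,0]]}}

```text
clock: 31.82
eef_pos: [387.0, 323.2, 260.9]
tcp_rot: [3.141, 0.001, -3.141]
contact_force: [-0.0, -0.6, -0.4]
opening: 0.996
grasp_force: 0.0
```

Call:
{"op": "carry_out", "data": {"delta_pos": [[0.0015,0.001,0.03],[0.0015,0.001,0.06],[0.0015,0.001,0.09],[0.0015,0.001,0.12],[0.0015,0.001,0.14],[0.0015,0.001,0.147],[0.0015,0.001,0.147]], "rot": [[0,0,0],[0,0,0],[0,0,0],[0,0,0],[0,0,0],[0,0,0],[0,0,0]]}}

```text
clock: 32.7
eef_pos: [385.5, 322.9, 113.6]
tcp_rot: [-3.141, -0.0, 3.14]
contact_force: [0.3, 0.7, 0.3]
opening: 0.998
grasp_force: 0.0
```

Call:
{"op": "carry_out", "data": {"delta_pos": [[0,0,0],[0,0,0],[0,0,0],[0,0,0],[0,0,0]], "rot": [[0,0,0],[0,0,0],[0,0,0],[0,0,0],[0,0,0]], "claw": 0.042, "grip_force": 40}}

```text
clock: 33.33
eef_pos: [385.4, 323.9, 114.5]
tcp_rot: [3.141, 0.001, 3.142]
contact_force: [-0.0, -2.7, 6.5]
opening: 0.612
grasp_force: 41.0
```

Call:
{"op": "carry_out", "data": {"delta_pos": [[0,0,-0.02],[0,0,-0.05],[0,0,-0.08],[0,0,-0.11],[-0.015,-0.02,-0.13],[-0.04,-0.06,-0.13],[-0.07,-0.1,-0.13],[-0.1,-0.145,-0.13]], "rot": [[0,0,0],[0,0,0],[0,0,0],[0,0,0],[0,0,0],[0,0,0],[0,0,0],[0,0,0]]}}

```text
clock: 34.33
eef_pos: [485.3, 177.5, 243.8]
tcp_rot: [3.141, 0.001, -3.141]
contact_force: [1.1, -0.1, -2.8]
opening: 0.611
grasp_force: 43.2
```

Call:
{"op": "carry_out", "data": {"delta_pos": [[-0.03,-0.045,0],[-0.06,-0.09,0],[-0.09,-0.135,0],[-0.12,-0.18,0],[-0.145,-0.215,0],[-0.1535,-0.23,0],[-0.1535,-0.23,0.02],[-0.1535,-0.23,0.04]], "rot": [[0,0,0],[0,0,0],[0,0,0],[0,0,0],[0,0,0],[0,0,0],[0,0,0],[0,0,0]]}}

```text
clock: 35.33
eef_pos: [637.7, -51.1, 202.7]
tcp_rot: [3.141, -0.001, 3.141]
contact_force: [-1.0, 0.7, -3.0]
opening: 0.608
grasp_force: 43.3
```

Call:
{"op": "carry_out", "data": {"delta_pos": [[0,0,0.02],[0,0,0.04],[0,0,0.055],[0,0,0.06],[0,0,0.06]], "rot": [[0,0,0],[0,0,0],[0,0,0],[0,0,0],[0,0,0]]}}

```text
clock: 35.95
eef_pos: [638.3, -51.5, 143.3]
tcp_rot: [-3.142, -0.0, 3.141]
contact_force: [-0.6, -0.5, -3.0]
opening: 0.613
grasp_force: 43.2
```

Call:
{"op": "carry_out", "data": {"delta_pos": [[0,-0.001,0.002],[0,-0.001,0.0035],[0,-0.001,0.0035]], "rot": [[0,0,0],[0,0,0],[0,0,0]]}}

```text
clock: 36.33
eef_pos: [639.0, -52.7, 141.6]
tcp_rot: [-3.141, 0.002, 3.141]
contact_force: [-1.1, -0.0, 4.8]
opening: 0.61
grasp_force: 43.9
```

Call:
{"op": "carry_out", "data": {"delta_pos": [[0,0,0],[0,0,0],[0,0,0],[0,0,-0.02],[0,0,-0.05],[0,0,-0.09],[0,0,-0.09]], "rot": [[0,0,0],[0,0,0],[0,0,0],[0,0,0],[0,0,0],[0,0,0],[0,0,0]], "claw": 0.085}}

```text
clock: 37.2
eef_pos: [640.5, -52.7, 235.0]
tcp_rot: [-3.141, 0.007, 3.141]
contact_force: [0.7, -0.2, -0.7]
opening: 0.997
grasp_force: 0.0
```

Call:
{"op": "carry_out", "data": {"delta_pos": [[0.015,0.04,0],[0.035,0.09,0],[0.055,0.14,0],[0.08,0.19,0],[0.105,0.24,0],[0.13,0.29,0],[0.15,0.335,0],[0.164,0.372,0]], "rot": [[0,0,0],[0,0,0],[0,0,0],[0,0,0],[0,0,0],[0,0,0],[0,0,0],[0,0,0]]}}

```text
clock: 38.2
eef_pos: [473.1, 321.2, 230.3]
tcp_rot: [3.142, -0.0, -3.141]
contact_force: [0.7, -0.5, -0.8]
opening: 0.994
grasp_force: 0.0
```

Run:
```python
from h import *
s=r.sense();print(s['eef_pos'])
print(find('can_mid',35,x0=[639,-52]),find('can_mid',35,('top',),x0=[639,-52]))
```

```text
[473.12996003 321.21310843 230.27518375]
(array([639.78963886, -51.66698735]), array([-0.9, -1.9, -1.1, -1.1,  0.8,  1.2,  0.5,  1.1, -0.4, -0.8, -0.8,
       -1.5, -0. ,  1.2,  2.2,  1.5])) (array([637.58400135, -51.99679185]), array([-0.8, -1.1, -0.4, -0.9,  0.9,  0.9,  0.4,  0.6]))
```

Call:
{"op": "carry_out", "data": {"delta_pos": [[-0.001,0,0.03],[-0.001,0,0.06],[-0.001,0,0.09],[-0.001,0,0.115],[-0.001,0,0.125],[-0.001,0,0.125]], "rot": [[0,0,0],[0,0,0],[0,0,0],[0,0,0],[0,0,0],[0,0,0]]}}

```text
clock: 39.25
eef_pos: [475.6, 318.8, 104.8]
tcp_rot: [-3.141, -0.001, 3.14]
contact_force: [-0.2, -0.5, 0.2]
opening: 1.001
grasp_force: 0.0
```

Call:
{"op": "carry_out", "data": {"delta_pos": [[0,0,0],[0,0,0],[0,0,0],[0,0,0],[0,0,0]], "rot": [[0,0,0],[0,0,0],[0,0,0],[0,0,0],[0,0,0]], "claw": 0.04, "grip_force": 30}}

```text
clock: 39.88
eef_pos: [476.0, 320.1, 106.1]
tcp_rot: [3.141, 0.002, 3.141]
contact_force: [-0.1, 0.2, 6.5]
opening: 0.608
grasp_force: 32.7
```

Call:
{"op": "carry_out", "data": {"delta_pos": [[0,0,-0.02],[0,0,-0.05],[0,0,-0.08],[0,-0.02,-0.1],[-0.005,-0.06,-0.1],[-0.025,-0.105,-0.1],[-0.045,-0.15,-0.1],[-0.065,-0.195,-0.1]], "rot": [[0,0,0],[0,0,0],[0,0,0],[0,0,0],[0,0,0],[0,0,0],[0,0,0],[0,0,0]]}}

```text
clock: 40.88
eef_pos: [540.6, 123.2, 205.2]
tcp_rot: [3.142, 0.0, 3.142]
contact_force: [0.5, 0.4, -1.2]
opening: 0.606
grasp_force: 32.2
```

Call:
{"op": "carry_out", "data": {"delta_pos": [[-0.012,-0.045,0],[-0.0205,-0.085,0],[-0.0205,-0.094,0.01],[-0.0205,-0.094,0.03],[-0.0205,-0.094,0.05],[-0.0205,-0.094,0.064],[-0.0205,-0.094,0.069],[-0.0205,-0.094,0.069]], "rot": [[0,0,0],[0,0,0],[0,0,0],[0,0,0],[0,0,0],[0,0,0],[0,0,0],[0,0,0]]}}

```text
clock: 41.88
eef_pos: [560.7, 30.8, 135.9]
tcp_rot: [3.142, -0.0, 3.141]
contact_force: [0.7, 0.2, -0.6]
opening: 0.604
grasp_force: 32.2
```

Call:
{"op": "carry_out", "data": {"delta_pos": [[0,0,0.002],[0,0,0.004],[0,0,0.004]], "rot": [[0,0,0],[0,0,0],[0,0,0]]}}

```text
clock: 42.25
eef_pos: [561.3, 30.8, 133.0]
tcp_rot: [3.141, 0.001, 3.141]
contact_force: [-1.7, 2.2, 5.6]
opening: 0.607
grasp_force: 32.1
```

Call:
{"op": "carry_out", "data": {"delta_pos": [[0,0,0],[0,0,0],[0,0,0],[0,0,-0.02],[0,0,-0.05],[0,0,-0.1],[0,0,-0.14],[0,0,-0.14]], "rot": [[0,0,0],[0,0,0],[0,0,0],[0,0,0],[0,0,0],[0,0,0],[0,0,0],[0,0,0]], "claw": 0.085}}

```text
clock: 43.25
eef_pos: [562.6, 30.6, 275.4]
tcp_rot: [3.141, 0.006, 3.141]
contact_force: [0.2, 0.3, -0.1]
opening: 0.994
grasp_force: 0.0
```

Call:
{"op": "carry_out", "data": {"delta_pos": [[0,0.04,0],[-0.005,0.09,0],[-0.008,0.14,0],[-0.01,0.19,0],[-0.012,0.24,0],[-0.0135,0.27,0],[-0.0135,0.287,0],[-0.0135,0.287,0]], "rot": [[0,0,0],[0,0,0],[0,0,0],[0,0,0],[0,0,0],[0,0,0],[0,0,0],[0,0,0]]}}

```text
clock: 44.25
eef_pos: [574.0, 317.8, 271.1]
tcp_rot: [-3.141, -0.001, -3.141]
contact_force: [0.8, 0.4, 0.1]
opening: 0.995
grasp_force: 0.0
```

Run:
```python
from h import *
s=r.sense();print(s['eef_pos'])
print(find('carton_mid',35,x0=[560,30,0]))
```

```text
[574.01785927 317.83123627 271.06545906]
(array([5.59451760e+02, 3.19078207e+01, 3.15677431e-02]), array([-0. , -0.4, -1.5, -0.6,  0.1,  0. ,  2.2,  2.2, -0.7, -1.6, -0.9,
       -0.8, -0.1,  1.5,  0.8,  1. ]))
```

Call:
{"op": "carry_out", "data": {"delta_pos": [[-0.0005,0,0.03],[-0.0005,0,0.06],[-0.0005,0,0.085],[-0.0005,0,0.097],[-0.0005,0,0.1],[-0.0005,0,0.1]], "rot": [[0,0,0],[0,0,0],[0,0,0],[0,0,0],[0,0,0],[0,0,0]]}}

```text
clock: 45.2
eef_pos: [575.4, 317.6, 172.8]
tcp_rot: [3.141, 0.001, 3.141]
contact_force: [-0.1, -0.5, 0.1]
opening: 0.995
grasp_force: 0.0
```

Call:
{"op": "carry_out", "data": {"delta_pos": [[0,0,0],[0,0,0],[0,0,0],[0,0,0],[0,0,0],[0,0,0]], "rot": [[0,0,0],[0,0,0],[0,0,0],[0,0,0],[0,0,0],[0,0,0]], "claw": 0.025, "grip_force": 50}}

```text
clock: 45.95
eef_pos: [575.2, 317.7, 172.7]
tcp_rot: [3.141, 0.001, 3.141]
contact_force: [-0.3, -1.5, 6.0]
opening: 0.426
grasp_force: 49.9
```

Call:
{"op": "carry_out", "data": {"delta_pos": [[0,0,-0.02],[0,0,-0.05],[0,0,-0.08],[-0.006,-0.02,-0.1],[-0.018,-0.06,-0.1],[-0.03,-0.1,-0.1],[-0.042,-0.14,-0.1],[-0.054,-0.175,-0.1]], "rot": [[0,0,0],[0,0,0],[0,0,0],[0,0,0],[0,0,0],[0,0,0],[0,0,0],[0,0,0]]}}

```text
clock: 46.95
eef_pos: [628.8, 139.9, 272.3]
tcp_rot: [-3.141, -0.001, 3.14]
contact_force: [0.4, 0.8, -1.8]
opening: 0.426
grasp_force: 50.7
```

Call:
{"op": "carry_out", "data": {"delta_pos": [[-0.0105,-0.02,0],[-0.0105,-0.038,0.005],[-0.0105,-0.038,0.025],[-0.0105,-0.038,0.045],[-0.0105,-0.038,0.06],[-0.0105,-0.038,0.067],[-0.0105,-0.038,0.068],[-0.0105,-0.038,0.068]], "rot": [[0,0,0],[0,0,0],[0,0,0],[0,0,0],[0,0,0],[0,0,0],[0,0,0],[0,0,0]]}}

```text
clock: 47.95
eef_pos: [639.6, 104.7, 204.5]
tcp_rot: [3.141, 0.001, 3.141]
contact_force: [-0.2, -0.6, -2.8]
opening: 0.429
grasp_force: 50.7
```

Call:
{"op": "carry_out", "data": {"delta_pos": [[0,-0.001,0.003],[0,-0.001,0.0045],[0,-0.001,0.0052],[0,-0.001,0.0052]], "rot": [[0,0,0],[0,0,0],[0,0,0],[0,0,0]]}}

```text
clock: 48.45
eef_pos: [639.8, 103.4, 199.8]
tcp_rot: [3.142, 0.001, 3.141]
contact_force: [-0.7, -1.6, 5.0]
opening: 0.426
grasp_force: 51.4
```

Contact made; release, rise and move clear.

Call:
{"op": "carry_out", "data": {"delta_pos": [[0,0,0],[0,0,0],[0,0,0],[0,0,-0.02],[0,0,-0.05],[0,0,-0.09],[0,0,-0.12],[0,0,-0.12]], "rot": [[0,0,0],[0,0,0],[0,0,0],[0,0,0],[0,0,0],[0,0,0],[0,0,0],[0,0,0]], "claw": 0.085}}

```text
clock: 49.45
eef_pos: [640.7, 103.8, 323.3]
tcp_rot: [3.141, 0.006, 3.141]
contact_force: [0.2, -0.7, -0.7]
opening: 0.994
grasp_force: 0.0
```

Call:
{"op": "carry_out", "data": {"delta_pos": [[0.02,0.04,0],[0.05,0.08,0],[0.08,0.12,0],[0.11,0.16,0],[0.14,0.2,0],[0.17,0.24,0],[0.19,0.26,0],[0.19,0.26,0]], "rot": [[0,0,0],[0,0,0],[0,0,0],[0,0,0],[0,0,0],[0,0,0],[0,0,0],[0,0,0]]}}

```text
clock: 50.45
eef_pos: [448.0, 364.7, 318.6]
tcp_rot: [-3.141, -0.001, -3.139]
contact_force: [0.3, -0.1, 0.1]
opening: 0.995
grasp_force: 0.0
```

Run:
```python
from h import *
import cv2
i=r.grab_frame('side');cv2.imwrite('pics/s7.png',cv2.resize(i[100:384,80:480],None,fx=2,fy=2))
for n,x,z,c in(('bottle_mid',[639,104],35,('top',)),('can_mid',[639,-52],35,('top',)),('carton_mid',[560,30,0],35,('top','side')),('jar_mid',[472,-341],24,('top','side')),('full_jar_mid',[733,120],35,('top',)),('tin_mid',[504,-62],35,('top','side'))):
    print(n,find(n,z,c,x0=x)[0].round(2))
```

```text
bottle_mid [639.05 103.62]
can_mid [638.02 -52.39]
carton_mid [ 5.5829e+02  3.1080e+01 -2.0000e-02]
jar_mid [ 469.06 -340.37]
full_jar_mid [730.95 117.91]
tin_mid [503.56 -63.7 ]
```

View pics/s7.png

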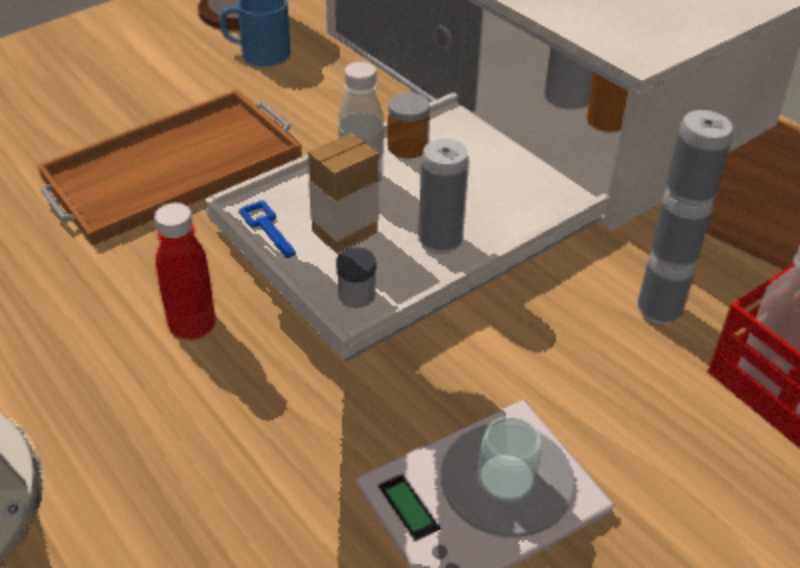

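The final view matches the start: bottle (361,120), carton (344,195) and can (443,195) are back in place, and the jar (508,470) is centred on the plate. Tin, sealed jar and opener have not moved.

```bash
python3 -c "
from rig import r
print(r.sign_off())"
```

```text
the job is handed in; nothing more can be done
None
```

The jar stands centred on the scale plate, and the bottle, can and carton are back within about 2 mm of where they started, with nothing knocked over. I handed the job in at about 51 s of the 141 s allowed, and the hand-in returned no verdict.

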